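# Open the photometer's sample compartment

### The arm

A 6-joint arm with a two-finger parallel gripper is mounted at the origin on a cart in front of the work surface, level with it; the furniture and walls round the work are solid. World frame = base frame: x ahead of the robot, y to its left, z up, the work surface at z = 0. Lengths are in m, angles in rad, forces in N, time in s.
With the tool pointing down it reaches from about 0.35 to 0.775 m from the base axis. Payload 7.3 kg.
Tool frame: the origin (TCP) lies midway between the tips of the shut fingers; the grasp point (between the pads) lies 19 mm behind it; z points along the fingers, y is the line along which they close (so a half turn about z gives the same grasp; the last joint's range is limited). The gripper opens to 92 mm and grips with 3 to 60 N. Pads are 19 mm wide; open, the fingers measure 130 mm over their backs; the gripper's body (75 mm by 190 mm) begins 47 mm behind the grasp point.
Start: joints at [1.098, 0.342, 1.524, -0, 1.275, -0.146], TCP at [0.169, 0.497, 0.227] pointing down, gripper open.
Joint ranges: [-2.53, 2.53], [-0.77, 2.02], [0.04, 2.7], [-1, 4.14], [0.28, 2.66], [-3.11, 3.11]. Speed limits (rad/s): [2.57, 2.57, 3.14, 3.14, 3.14, 3.14].

### API

Orientations are given as [roll, pitch, yaw] about the fixed x, y, z axes, in that order (R = Rz(yaw) Ry(pitch) Rx(roll)).
In Python, from cell import monitor, vision, workorder gives the robot as it stands.
- The arm moves only by the tool move_arm, never from a script. Its argument "rows" is a list of rows, each a list of 5 numbers: the shift along the world's x, y, z in mm, then the turn about the world's z in rad, then the closure, from -1 (fully open) to 1 (shut). A call has 1 to 12 rows; each row shifts and turns the commanded pose from where the row before left it; what a row does not reach is not made up. A row lasts 1/10 s, in which the tool goes at most 50 mm and 8.59 degrees, less where a joint would pass 70% of its speed; a pose out of reach is approached as far as the arm can. A call is refused whole if a number of a shift passes 50 or a number of a turn 0.15, either way. A call with a gripper value outside its range is refused whole. The fingers move at their own pace and stop on an object; "newtons" is the grip in N (left out, the last holds). Time passes only in rows, so rows that do not move let the fingers close. It gives the time, the measured TCP pose, the force, the opening and the grip force at its end, in the units of the state.
- monitor.observe(): the state, without advancing time (a new reading comes with each control period).
- vision.read_camera(name): name is "scene" or "side" or "wrist"; returns the picture (420x560x3 uint8, red, green, blue); there is no depth.
- vision.get_calibration(name): a dict with "K" (3x3 intrinsics, pixels), "T" (4x4, takes a point from camera to world coordinates); the wrist camera has in their place "mount" (4x4, takes a point from camera to tool coordinates, whose origin is the TCP and whose axes are the flange's). Camera axes: x right, y up, looking along -z (the intrinsics and any distortion apply to the point x, -y, -z); pixel columns grow to the right and rows downward; lengths in m; the calibration is good to about 2 mm. A picture is of the moment at which its call begins: read the wrist's pose just before it. get_calibration takes no time and is no camera call.
- workorder.hand_in(): hands the job in; it is judged then, once.
The state is a dict: "time": time; "qpos": joint angles; "qvel": joint speeds; "joint_efforts": joint torques, N m; "tool_pos": TCP position; "tool_rot": TCP orientation; "contact_force": force on the tool from outside, world axes, zero at the start; "torque": the same for the moment, N m; "opening": finger opening in m; "grip_force": force on a finger pad.
Only numpy, scipy, OpenCV 4.12 (cv2) and the standard library are available. Lean on these libraries where they do the work, as an engineer would, in place of code of your own. Each camera call takes 0.05 s, during which the arm holds its last target. There are 200 camera calls.

### The job

Open the sample lid of the small white photometer for the next cuvette: press down its orange release tab with a fingertip so that the lid springs up part way, then push the lid back until it is fully open and stays open by itself. Do not lift the photometer or shove it out of its place, leave the other things on the worktop alone, and finish clear of it with the tab released.

Things in the scene. Friction and masses are not known exactly. Their poses are not given: they have to be found in the camera images.
- photometer: loose bench photometer, about 2 kg on rubber feet: white housing 160 (x) x 150 (y) x 66 mm (height) with a grey base, orange release tab and grey lid. Origin: centre of its footprint, at the worktop; z up, -x is its front (the tab side, faces the robot but turned up to 0.5 rad either way), +y its left. Housing from x = -70 to +90 mm. Tab and lid are centred at y = -20 mm; a dark display and fixed flat keys lie on top at y > 22 mm and play no part.
- tab_pad (a point): the place to press on the orange release tab: on the top face of its pad, 65 mm above the worktop when released, 104 mm in front of the photometer's origin and 34 mm in front of the housing. The pad is 34 mm wide (y), 41 mm long (x), from 77 to 118 mm in front of the origin, free below and in front; behind it (77 mm) rises the tab's neck and nose, 24 mm wide, to 82 mm above the worktop, which tilts forward by up to 10 mm when the pad is pressed. Press straight down.
- tab (a joint): rocking angle of the tab, rad: 0 released, 0.30 fully pressed (the pad point then stands about 9 mm lower). It springs back by itself. The lid is freed at about 0.17 (5 mm down, 3 N); fully pressed takes about 5 N.
- lid_front (a point): middle of the lid's front edge (moves with the lid). The lid is a grey plate with a black panel, 82 (hinge to front edge) x 70 (wide) x 8 mm, lying on the housing with its top 75 mm above the worktop when shut. Once sprung up, a light push (under 2 N) backward (+x) on its front edge or underside swings it open.
- lid_hinge (a point): middle of the lid's hinge axis, fixed on the photometer 12 mm behind its origin, at y = -20 mm, 71 mm above the worktop; the axis runs along the photometer's y.
- lid (a joint): lid angle, rad: 0 shut and latched, about 0.95 after it has sprung up by itself (takes about 0.5 s; front edge then 138 mm above the worktop), 1.57 upright, 1.85 fully open on its stop, leaning back. Below upright it sinks back to 0.95 when let go; past upright it falls slowly back on to the stop and stays.
- reagent_a: bystander: brown bottle with white cap, 62 mm wide, 150 mm tall; origin at the centre of its underside
- beaker: bystander: small clear beaker, 52 mm wide, 70 mm tall; origin at the centre of its underside
- drop_bottle: bystander: small white bottle with orange cap, 34 mm wide, 82 mm tall; origin at the centre of its underside
- timer: bystander: flat white bench timer, 64 x 64 x 19 mm; origin at the centre of its underside
- tip_box: bystander: blue pipette tip box with a clear lid, 75 x 118 x 72 mm; origin at the centre of its underside
- usb_stick: bystander: blue memory stick, 18 x 51 x 8 mm; origin at the centre of its underside
- tape_roll: bystander: roll of tan tape, 66 mm across, 19 mm high; origin at the centre of its underside

How it is judged:
On the way, in this order (a step that is already met when the one before it is completed fails the run):
1. a fingertip presses the release tab (value of joint tab above 0.1 rad and contact force between the fingers and tab above 0.5 N and value of joint lid below 0.3 rad).
2. the lid has sprung up part way (value of joint lid between 0.6 and 1.4 rad).
3. the lid is pushed fully open (value of joint lid above 1.75 rad), for 0.2 s.
At the end, for the whole second after the job is handed in: The lid rests fully open (beyond 1.75 rad of 1.85), the tab is released (under 0.05 rad), and the photometer stands level and at rest within 30 mm of where it was (value of joint lid above 1.75 rad and velocity of joint lid below 0.1 rad/s and value of joint tab below 0.05 rad and distance of photometer from where it was at the start of the episode below 0.03 m and angle between photometer's own z axis and vertical below 0.03 rad and linear speed of photometer below 0.02 m/s); the robot touches nothing.
It fails at once if the photometer is lifted or tipped (height (world z) of photometer above 0.008 m or angle between photometer's own z axis and vertical above 0.1 rad).
It fails at once if the photometer is shoved more than 30 mm (distance of photometer from where it was at the start of the episode above 0.03 m).
It fails at once if another thing on the worktop is moved more than 20 mm (distance of any of reagent_a, beaker, drop_bottle, timer, tip_box, usb_stick, tape_roll from where it was at the start of the episode above 0.02 m).
It also fails if it takes over 35 s, if anything falls off the work surface, if the arm or the gripper's body presses on something with over 40 N, if the wrist force passes 120 N, or if a joint passes its speed limit or range.

## Working session

There is one attempt and no reset: what is moved stays moved. The work goes in short steps, Python scripts to look and compute and a tool call to move; the robot and the scene stay as the last step left them, time stands still between calls to the robot, and variables do not carry over. Pictures are saved under pics/ and viewed, at most 10 in all, crops included, and the job is handed in when it is done.

Besides the shell and the picture viewer there is one more tool, called after "Call:" by a JSON object that holds its "fn" and its "kwargs", one argument or row to a line. move_arm: Moves the arm, as the interface text tells. Its arguments: {"type":"object","properties":{"rows":{"type":"array","items":{"type":"array","items":{"type":"number"}}},"newtons":{"type":"number"}},"required":["rows"]}

```bash
mkdir -p pics
python3 - <<'E'
from cell import monitor, vision
import cv2
s=monitor.observe(); print(s)
for n in ("scene","side"):
    im=vision.read_camera(n); cv2.imwrite(f"pics/{n}0.png",im[:,:,::-1])
    c=vision.get_calibration(n); print(n,c)
print(vision.get_calibration("wrist"))
E
```

```text
{'time': 0.0, 'qpos': array([ 1.09802851e+00,  3.42754210e-01,  1.52502945e+00,  9.39842941e-06,
        1.27541191e+00, -1.45996309e-01]), 'qvel': array([-6.06665471e-04, -9.10759361e-05, -2.23410572e-03,  9.27749172e-04,
       -1.97905259e-03,  6.82484821e-04]), 'joint_efforts': array([ 6.70685472e-05, -4.31248212e+01, -2.44215953e+01,  7.16966484e-02,
        5.60765737e-02, -4.72642068e-05]), 'tool_pos': array([0.16830061, 0.49685228, 0.22602429]), 'tool_rot': array([-3.14000810e+00, -2.42080031e-04,  2.81481821e+00]), 'contact_force': array([-0.43841308,  0.95586522,  0.08901613]), 'torque': array([ 0.02307512, -0.03305648,  0.03283256]), 'grip_force': 0.0, 'opening': 0.09202664171409763}
scene {'K': array([[490.02041157,   0.        , 279.28229342],
       [  0.        , 490.02041157, 213.62317331],
       [  0.        ,   0.        ,   1.        ]]), 'T': array([[ 0.69302323,  0.39640498, -0.60214774, -0.30656167],
       [-0.72066413,  0.40297976, -0.56413697, -0.79369199],
       [ 0.01902665,  0.8249063 ,  0.56494919,  0.83184461],
       [ 0.        ,  0.        ,  0.    
[... 250 characters left out ...]
5],
       [-0.41302499,  0.51580467, -0.75057039, -1.14440332],
       [-0.00622606,  0.82253236,  0.56868424,  0.90784634],
       [ 0.        ,  0.        ,  0.        ,  1.        ]])}
{'K': array([[319.86634807,   0.        , 280.04339467],
       [  0.        , 319.86634807, 208.39899932],
       [  0.        ,   0.        ,   1.        ]]), 'mount': array([[-9.22747952e-04,  9.52057013e-01,  3.05919259e-01,
         8.37685625e-02],
       [ 9.99999529e-01,  7.86460962e-04,  5.68750864e-04,
         2.97223197e-04],
       [ 3.00889693e-04,  3.05919640e-01, -9.52057290e-01,
        -1.57875084e-01],
       [ 0.00000000e+00,  0.00000000e+00,  0.00000000e+00,
         1.00000000e+00]])}
```

View pics/scene0.png

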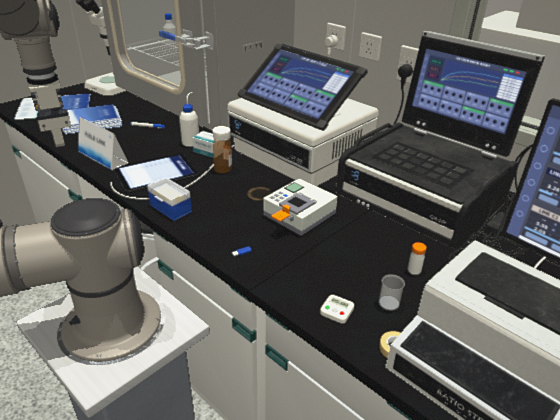

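View pics/side0.png

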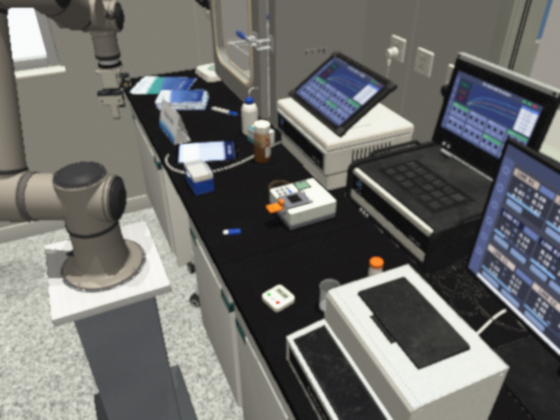

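Run:
```python
import cv2,numpy as np
a=cv2.imread("pics/scene0.png")[165:255,240:350]
b=cv2.imread("pics/side0.png")[165:255,240:350]
f=lambda i:cv2.resize(i,None,fx=5,fy=5,interpolation=cv2.INTER_CUBIC)
cv2.imwrite("pics/crop.png",f(a));
```

```text
(no output)
```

View pics/crop.png

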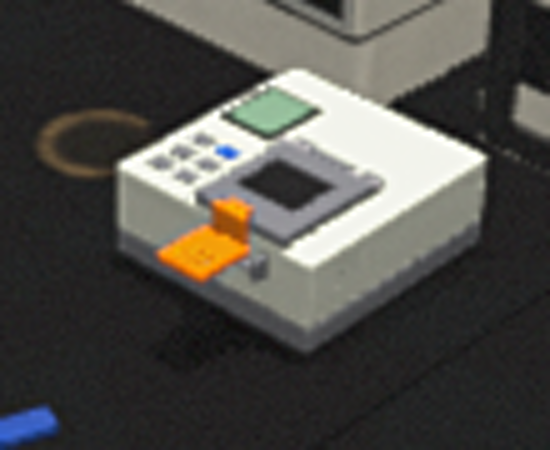

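```bash
cat > h.py <<'E'
import numpy as np, cv2
from scipy.optimize import least_squares
from cell import monitor, vision
from scipy.spatial.transform import Rotation as R
def proj(P,K,T):
    c=(np.asarray(P)-T[:3,3])@T[:3,:3]
    u=c*[1,-1,-1]; p=u@K.T
    return p[:,:2]/p[:,2:]
def loc(p,L):
    c,s=np.cos(p[2]),np.sin(p[2]); L=np.asarray(L)/1000
    return np.c_[p[0]+c*L[:,0]-s*L[:,1],p[1]+s*L[:,0]+c*L[:,1],L[:,2]]
def wristT(s):
    c=vision.get_calibration("wrist"); T=np.eye(4)
    T[:3,:3]=R.from_euler("xyz",s["tool_rot"]).as_matrix(); T[:3,3]=s["tool_pos"]
    return c["K"],T@c["mount"]
def fit(L,px,K,T,x0):
    r=least_squares(lambda p:(proj(loc(p,L),K,T)-px).ravel(),x0,x_scale=[.1,.1,.1],loss="soft_l1")
    return r.x, r.fun.reshape(-1,2).round(1) if r.fun.size==2*len(L) else r.cost
E
python3 - <<'E'
from h import *
c=vision.get_calibration("scene")
L=[(-70,75,66),(-70,-75,66),(90,-75,66),(90,75,66),(-70,-75,0),(-70,75,0),(-118,-3,65),(-118,-37,65)]
px=np.array([(117,160),(313,270),(487,157),(295,70),(308,352),(118,248),(158,254),(205,280)])/5+[240,165]
for y0 in (-.4,0,.4):
    p,res=fit(L,px,c["K"],c["T"],[.5,-.2,y0]); print(p,res.tolist())
print(loc(p,[(-104,-20,65),(-12,-20,71),(-94,-20,75)]))
# others on table plane
def ray(u,z):
    d=c["T"][:3,:3]@(np.array([1,-1,-1])*(np.linalg.inv(c["K"])@[u[0],u[1],1])); o=c["T"][:3,3]
    return (o+d*(z-o[2])/d[2]).round(3)
for n,u,z in [("reagent top",(222,130),.15),("drop top",(418,246),.082),("beaker",(390,305),0),("usb",(242,251),0),("tipbox",(169,187),.072),("tape ",(258,194),0),("usb",(242,251),0)]: print(n,ray(u,z))
E
```

```text
[ 0.60711431 -0.01325649  0.02260634] [[-0.1, 0.7], [0.1, -0.6], [0.6, -0.5], [0.2, -1.2], [0.0, 2.2], [-0.3, 1.8], [-0.1, -0.4], [-0.4, -0.6]]
[ 0.60711431 -0.01325649  0.02260635] [[-0.1, 0.7], [0.1, -0.6], [0.6, -0.5], [0.2, -1.2], [0.0, 2.2], [-0.3, 1.8], [-0.1, -0.4], [-0.4, -0.6]]
[ 0.60711431 -0.01325649  0.02260636] [[-0.1, 0.7], [0.1, -0.6], [0.6, -0.5], [0.2, -1.2], [0.0, 2.2], [-0.3, 1.8], [-0.1, -0.4], [-0.4, -0.6]]
[[ 0.50359298 -0.03560224  0.065     ]
 [ 0.59556947 -0.03352263  0.071     ]
 [ 0.51359042 -0.0353762   0.075     ]]
reagent top [0.635 0.353 0.15 ]
drop top [ 0.636 -0.386  0.082]
beaker [ 0.491 -0.414  0.   ]
usb [ 0.38  -0.016  0.   ]
tipbox [0.371 0.29  0.072]
tape  [0.611 0.161 0.   ]
usb [ 0.38  -0.016  0.   ]
```

Call:
{"fn": "move_arm", "kwargs": {
  "rows": [
    [23, -38, 0, 0.03, 1],
    [23, -38, 0, 0.03, 1],
    [23, -38, 0, 0.03, 1],
    [23, -38, 0, 0.03, 1],
    [23, -38, 0, 0.03, 1],
    [23, -38, 0, 0.03, 1],
    [23, -38, 0, 0.03, 1],
    [23, -38, 0, 0.03, 1],
    [23, -38, 0, 0.03, 1],
    [23, -38, 0, 0.03, 1],
    [23, -38, 0, 0.03, 1],
    [23, -38, 0, 0.03, 1]
  ],
  "newtons": 10
}}

```text
time: 1.3
tool_pos: [0.445, 0.0394, 0.2266]
tool_rot: [3.141, -0.0, -3.108]
contact_force: [0.1, 0.7, 0.6]
opening: 0.0022
grip_force: 0.0
```

Call:
{"fn": "move_arm", "kwargs": {
  "rows": [
    [18, -30, -20, 0, 1],
    [18, -30, -20, 0, 1],
    [14, -17, -20, 0, 1],
    [0, 0, 0, 0, 1],
    [0, 0, 0, 0, 1],
    [0, 0, 0, 0, 1]
  ]
}}

```text
time: 1.9
tool_pos: [0.4943, -0.035, 0.1674]
tool_rot: [3.141, 0.001, -3.108]
contact_force: [0.1, 0.6, 1.0]
opening: 0.0005
grip_force: 0.0
```

Run:
```python
from h import *
s=monitor.observe(); print(s["time"],s["tool_pos"],s["tool_rot"],s["opening"],s["contact_force"])
im=vision.read_camera("wrist"); cv2.imwrite("pics/w1.png",im[:,:,::-1])
K,T=wristT(s); p=[.6071,-.0133,.0226]
print(proj(loc(p,[(-70,75,66),(-70,-75,66),(-118,-3,65),(-118,-37,65),(-104,-20,65)]),K,T).round(1))
print(proj(s["tool_pos"][None],K,T))
```

```text
1.9 [ 0.49430729 -0.03499341  0.16741459] [ 3.14140105e+00  5.52314119e-04 -3.10766415e+00] 0.0005455465738528689 [0.0788378  0.60592139 0.95422748]
[[384.5 255.8]
 [216.6 254.2]
 [298.7 203.2]
 [258.7 202.8]
 [278.6 218.6]]
[[279.39753666 265.39603342]]
```

View pics/w1.png

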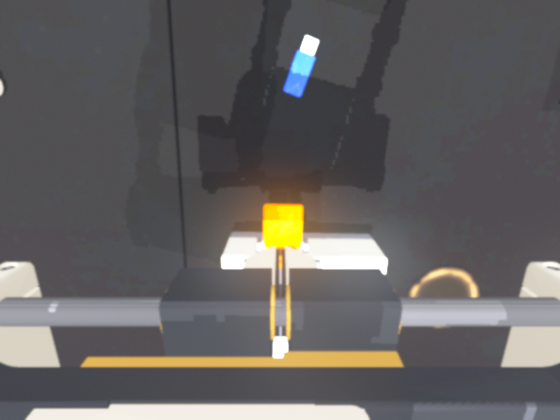

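The pad is at columns 263–303, with its front edge at row 204. That is about 4 px right of the prediction, so the pad sits roughly 3 mm further to +y. I'll correct by 2 mm and go down.

Call:
{"fn": "move_arm", "kwargs": {
  "rows": [
    [4, 2, -30, 0, 1],
    [0, 0, -30, 0, 1],
    [0, 0, -25, 0, 1],
    [0, 0, -10, 0, 1],
    [0, 0, 0, 0, 1],
    [0, 0, -3, 0, 1],
    [0, 0, -3, 0, 1]
  ]
}}

```text
time: 2.65
tool_pos: [0.4995, -0.0338, 0.067]
tool_rot: [-3.141, 0.003, -3.108]
contact_force: [0.1, 0.2, 0.1]
opening: 0.0005
grip_force: 0.0
```

Call:
{"fn": "move_arm", "kwargs": {
  "rows": [
    [0, 0, -3, 0, 1],
    [0, 0, -3, 0, 1],
    [0, 0, -2, 0, 1],
    [0, 0, 0, 0, 1],
    [0, 0, 0, 0, 1]
  ]
}}

```text
time: 3.15
tool_pos: [0.4972, -0.0338, 0.0577]
tool_rot: [3.141, -0.003, -3.108]
contact_force: [-5.4, -1.0, 5.8]
opening: 0.0007
grip_force: 3.6
```

Run:
```python
from h import *
im=vision.read_camera("scene"); cv2.imwrite("pics/s2.png",cv2.resize(im[120:260,210:370,::-1],None,fx=4,fy=4,interpolation=cv2.INTER_CUBIC))
```

```text
(no output)
```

View pics/s2.png

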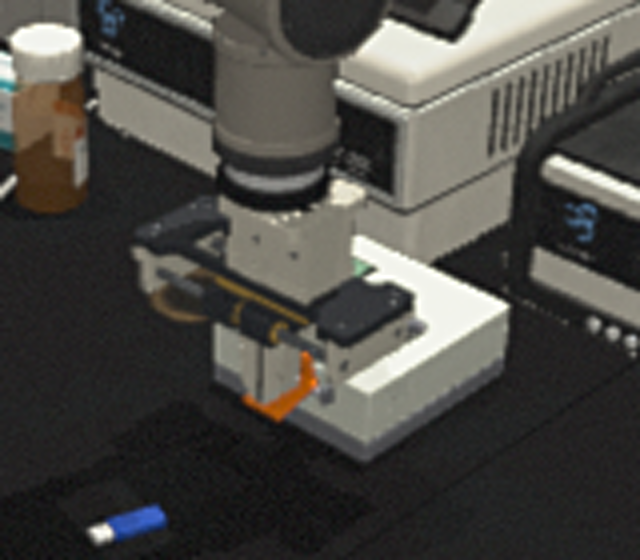

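The tab is visibly pressed, but the gripper body hides the lid, and the −5 N in x suggests the lid is rising against it. I'll slide back a little while still pressing, then look again.

Call:
{"fn": "move_arm", "kwargs": {
  "rows": [
    [-3, 0, 0, 0, 1],
    [-3, 0, 0, 0, 1],
    [-3, 0, 0, 0, 1],
    [0, 0, 0, 0, 1],
    [0, 0, 0, 0, 1],
    [0, 0, 0, 0, 1]
  ]
}}

```text
time: 3.8
tool_pos: [0.4894, -0.0338, 0.0577]
tool_rot: [3.141, -0.0, -3.108]
contact_force: [-0.7, -0.9, 2.8]
opening: 0.0009
grip_force: 1.5
```

Run:
```python
from h import *
f=lambda im:cv2.resize(im[:,:,::-1],None,fx=4,fy=4,interpolation=cv2.INTER_CUBIC)
a=f(vision.read_camera("scene")[150:260,260:350]); b=f(vision.read_camera("side")[150:260,250:350])
cv2.imwrite("pics/s3.png",np.hstack([a,b])); print(monitor.observe()["contact_force"])
```

```text
[-0.14879018 -1.28133425  2.57359565]
```

View pics/s3.png

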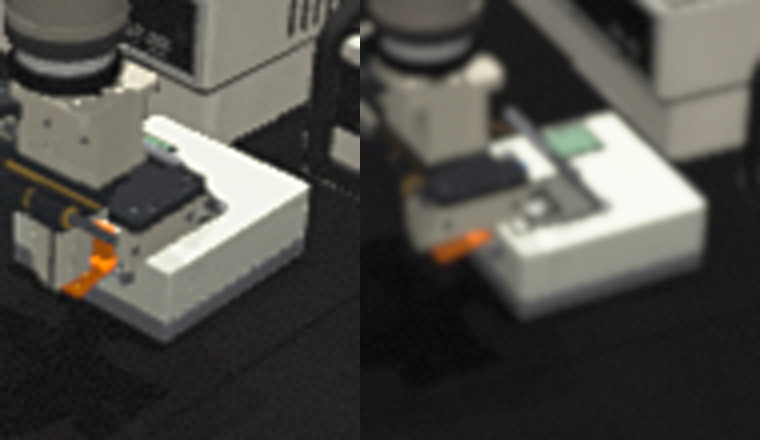

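The side view shows the lid standing up as a tilted plate. I'll lift clear of the tab, then push back.

Call:
{"fn": "move_arm", "kwargs": {
  "rows": [
    [0, 0, 15, 0, 1],
    [0, 0, 20, 0, 1],
    [0, 0, 18, 0, 1],
    [0, 0, 0, 0, 1],
    [0, 0, 0, 0, 1],
    [10, 1, 0, 0, 1],
    [10, 0, 0, 0, 1],
    [10, 0, 0, 0, 1],
    [10, 0, 0, 0, 1],
    [10, 0, 0, 0, 1],
    [10, 0, 0, 0, 1]
  ]
}}

```text
time: 5.0
tool_pos: [0.5504, -0.0327, 0.1105]
tool_rot: [3.141, -0.0, -3.108]
contact_force: [-0.9, -0.1, 0.6]
opening: 0.0001
grip_force: 0.0
```

Call:
{"fn": "move_arm", "kwargs": {
  "rows": [
    [8, 0, 0, 0, 1],
    [8, 0, 0, 0, 1],
    [8, 0, 0, 0, 1],
    [8, 0, 0, 0, 1],
    [6, 0, 0, 0, 1],
    [4, 0, 0, 0, 1],
    [0, 0, 0, 0, 1],
    [0, 0, 0, 0, 1],
    [0, 0, 0, 0, 1]
  ]
}}

```text
time: 5.9
tool_pos: [0.5912, -0.0327, 0.1107]
tool_rot: [3.141, -0.0, -3.108]
contact_force: [-0.1, 0.2, -0.6]
opening: 0.0006
grip_force: 0.0
```

Run:
```python
from h import *
f=lambda im:cv2.resize(im[:,:,::-1],None,fx=4,fy=4,interpolation=cv2.INTER_CUBIC)
a=f(vision.read_camera("scene")[150:260,260:350]); b=f(vision.read_camera("side")[150:260,250:350])
cv2.imwrite("pics/s4.png",np.hstack([a,b])); print(monitor.observe()["contact_force"])
```

```text
[ 0.46468481  0.56830455 -1.27463154]
```

View pics/s4.png

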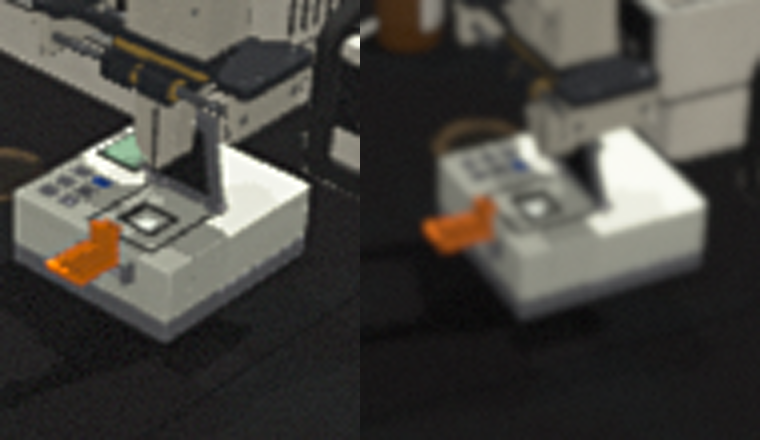

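The lid is leaning back past upright and the tab is released. I'll wait for it to settle, then back off and check.

Call:
{"fn": "move_arm", "kwargs": {
  "rows": [
    [0, 0, 0, 0, 1],
    [0, 0, 0, 0, 1],
    [0, 0, 0, 0, 1],
    [-15, 0, 0, 0, 1],
    [-30, 0, 0, 0, 1],
    [-40, 0, 0, 0, 1],
    [-40, 0, 15, 0, 1],
    [-30, 0, 40, 0, 1],
    [0, 0, 40, 0, 1],
    [0, 40, 0, 0, 1],
    [0, 40, 0, 0, 1],
    [0, 40, 0, 0, 1]
  ]
}}

```text
time: 7.2
tool_pos: [0.4366, 0.0883, 0.2064]
tool_rot: [3.141, 0.002, -3.11]
contact_force: [-0.1, 0.3, -0.1]
opening: 0.0005
grip_force: 0.0
```

Call:
{"fn": "move_arm", "kwargs": {
  "rows": [
    [0, 0, 0, 0, 1],
    [0, 0, 0, 0, 1],
    [0, 0, 0, 0, 1],
    [0, 0, 0, 0, 1],
    [0, 0, 0, 0, 1],
    [0, 0, 0, 0, 1]
  ]
}}

```text
time: 7.8
tool_pos: [0.4366, 0.0866, 0.2057]
tool_rot: [3.142, -0.0, -3.11]
contact_force: [0.2, 0.3, 0.5]
opening: 0.0008
grip_force: 0.0
```

Run:
```python
from h import *
f=lambda im:cv2.resize(im[:,:,::-1],None,fx=4,fy=4,interpolation=cv2.INTER_CUBIC)
c=vision.get_calibration("scene")
im=vision.read_camera("scene").copy()
a=f(im[150:260,250:350])
for an,col in ((1.57,(255,0,0)),(1.85,(0,0,255))):
    q=proj(loc([.607,-.012,.0226],[(-12-82*np.cos(an),y,71+82*np.sin(an)) for y in (-55,15)]),c["K"],c["T"])
    for u in q: cv2.circle(a,tuple(((u-[250,150])*4+2).astype(int)),3,col,-1)
b=f(vision.read_camera("side")[150:260,260:350])
cv2.imwrite("pics/s5.png",np.hstack([a,b])); print(monitor.observe()["contact_force"])
```

```text
[-0.86992826 -0.88148337  0.19159906]
```

View pics/s5.png

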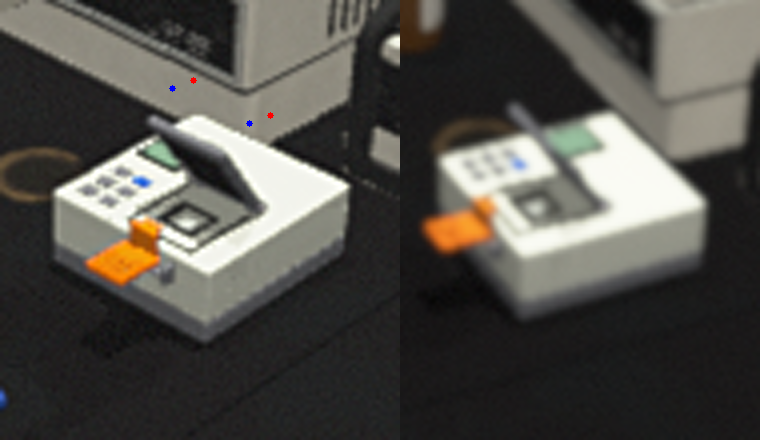

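The lid has sunk back: it sits at about 0.95, not at the red marks for 1.85, so the push stopped just short of upright. The photometer hasn't moved. I'll push again and go further.

Call:
{"fn": "move_arm", "kwargs": {
  "rows": [
    [0, -40, 0, 0, 1],
    [0, -40, 0, 0, 1],
    [0, -40, 0, 0, 1],
    [0, 0, -40, 0, 1],
    [0, 0, -40, 0, 1],
    [25, 0, -15, 0, 1],
    [25, 0, 0, 0, 1],
    [20, 0, 0, 0, 1],
    [15, 0, 0, 0, 1],
    [15, 0, 0, 0, 1],
    [12, 0, 0, 0, 1],
    [10, 0, 0, 0, 1]
  ]
}}

```text
time: 9.1
tool_pos: [0.5592, -0.0329, 0.1106]
tool_rot: [3.141, -0.0, -3.109]
contact_force: [-0.1, -0.1, -0.3]
opening: 0.0004
grip_force: 0.0
```

Call:
{"fn": "move_arm", "kwargs": {
  "rows": [
    [8, 0, 0, 0, 1],
    [8, 0, 0, 0, 1],
    [8, 0, 0, 0, 1],
    [6, 0, 0, 0, 1],
    [4, 0, 0, 0, 1],
    [0, 0, 0, 0, 1],
    [0, 0, 0, 0, 1]
  ]
}}

```text
time: 9.8
tool_pos: [0.5923, -0.0327, 0.1107]
tool_rot: [3.141, -0.0, -3.108]
contact_force: [-0.0, -0.6, 0.8]
opening: 0.0006
grip_force: 0.0
```

Run:
```python
from h import *
f=lambda im:cv2.resize(im[:,:,::-1],None,fx=4,fy=4,interpolation=cv2.INTER_CUBIC)
c=vision.get_calibration("scene")
a=f(vision.read_camera("scene")[150:260,250:350])
for an,col in ((1.57,(255,0,0)),(1.85,(0,0,255))):
    q=proj(loc([.607,-.012,.0226],[(-12-82*np.cos(an),y,71+82*np.sin(an)) for y in (-55,15)]),c["K"],c["T"])
    for u in q: cv2.circle(a,tuple(((u-[250,150])*4+2).astype(int)),3,col,-1)
b=f(vision.read_camera("side")[150:260,260:350])
cv2.imwrite("pics/s6.png",np.hstack([a,b])); print(monitor.observe()["contact_force"])
```

```text
[ 0.41114233  0.565114   -0.72561454]
```

View pics/s6.png

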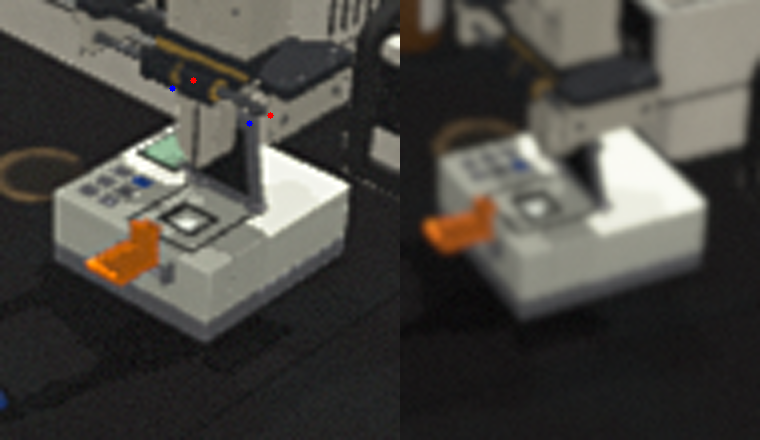

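The lid is about upright, between the blue mark (1.57) and the red one (1.85), and there is hardly any force. I'll keep pushing.

Call:
{"fn": "move_arm", "kwargs": {
  "rows": [
    [4, 0, 0, 0, 1],
    [4, 0, 0, 0, 1],
    [0, 0, 0, 0, 1],
    [0, 0, 0, 0, 1]
  ]
}}

```text
time: 10.3
tool_pos: [0.6006, -0.0327, 0.1107]
tool_rot: [3.141, -0.0, -3.108]
contact_force: [-0.4, 0.2, 0.8]
opening: 0.0007
grip_force: 0.0
```

Call:
{"fn": "move_arm", "kwargs": {
  "rows": [
    [3, 0, 0, 0, 1],
    [3, 0, 0, 0, 1],
    [0, 0, 0, 0, 1],
    [0, 0, 0, 0, 1]
  ]
}}

```text
time: 10.7
tool_pos: [0.6066, -0.0328, 0.1107]
tool_rot: [3.141, -0.0, -3.108]
contact_force: [-0.4, 1.7, -0.1]
opening: 0.0003
grip_force: 0.0
```

Call:
{"fn": "move_arm", "kwargs": {
  "rows": [
    [2, 0, 0, 0, 1],
    [2, 0, 0, 0, 1],
    [0, 0, 0, 0, 1],
    [0, 0, 0, 0, 1],
    [0, 0, 0, 0, 1],
    [0, 0, 0, 0, 1],
    [0, 0, 0, 0, 1]
  ]
}}

```text
time: 11.4
tool_pos: [0.6105, -0.0328, 0.1108]
tool_rot: [3.142, 0.0, -3.108]
contact_force: [-0.2, -0.2, 0.6]
opening: 0.0004
grip_force: 0.0
```

Call:
{"fn": "move_arm", "kwargs": {
  "rows": [
    [3, 0, 0, 0, 1],
    [0, 0, 0, 0, 1],
    [0, 0, 0, 0, 1]
  ]
}}

```text
time: 11.7
tool_pos: [0.6136, -0.0328, 0.1107]
tool_rot: [3.142, -0.0, -3.108]
contact_force: [-0.6, -0.5, 0.6]
opening: 0.0007
grip_force: 0.0
```

Run:
```python
from h import *
s=monitor.observe();print(s["contact_force"],s["torque"],s["joint_efforts"])
f=lambda im:cv2.resize(im[:,:,::-1],None,fx=4,fy=4,interpolation=cv2.INTER_CUBIC)
im=vision.read_camera("scene"); cv2.imwrite("pics/full7.png",im[:,:,::-1])
# lid right edge: dark columns per row near the hinge-side edge
g=cv2.cvtColor(im,cv2.COLOR_RGB2GRAY)
old=cv2.cvtColor(cv2.resize(cv2.imread("pics/s6.png")[:,:400],(100,110),interpolation=cv2.INTER_AREA),cv2.COLOR_BGR2GRAY)
for r in range(174,208,3): print(r,g[r,300:324].tolist(),old[r-150,50:74].tolist())
c=vision.get_calibration("scene")
for an in (1.4,1.57,1.75,1.85):
    print(an,proj(loc([.607,-.012,.0226],[(-12-h*np.cos(an)-4*np.sin(an)*0,-55,71+h*np.sin(an)) for h in (0,40,82)]),c["K"],c["T"]).round(1).tolist())
```

```text
[-0.55963683 -0.45944263  0.57540775] [ 0.02608285  0.00767091 -0.02789988] [-3.47621994e-03 -5.42048836e+01 -2.24519420e+01 -4.64455120e-02
  6.28394494e-02  1.13395439e-03]
174 [125, 129, 129, 116, 81, 131, 126, 123, 126, 130, 125, 121, 126, 121, 109, 78, 67, 65, 68, 65, 60, 72, 113, 129] [31, 34, 61, 93, 85, 69, 70, 74, 69, 67, 66, 68, 95, 147, 153, 144, 124, 109, 111, 79, 47, 38, 42, 59]
177 [126, 130, 124, 93, 70, 131, 128, 128, 127, 125, 121, 120, 123, 111, 58, 52, 72, 79, 80, 79, 80, 96, 122, 130] [127, 128, 121, 125, 129, 121, 123, 125, 117, 92, 94, 114, 69, 61, 59, 61, 86, 127, 130, 130, 128, 126, 124, 124]
180 [125, 125, 124, 92, 81, 128, 129, 127, 128, 123, 121, 121, 120, 108, 37, 17, 23, 43, 70, 80, 75, 76, 105, 109] [125, 130, 126, 129, 128, 120, 120, 122, 111, 71, 69, 62, 39, 77, 99, 138, 139, 130, 128, 119, 92, 91, 119, 125]
183 [126, 128, 120, 72, 79, 130, 129, 128, 127, 121, 124, 125, 114, 57, 26, 26, 42, 71, 80, 83, 76, 71, 66, 41] [125, 131, 128, 125, 122, 121, 122, 117, 88, 34, 31, 54, 71, 75, 97, 138, 131, 109, 116, 128, 125, 115, 88, 64]
186 [73, 102, 121, 66, 9
[... 1285 characters left out ...]
229, 229, 229]
204 [123, 95, 52, 54, 91, 132, 133, 134, 134, 119, 84, 70, 97, 131, 129, 128, 128, 135, 158, 185, 235, 236, 236, 231] [120, 92, 55, 56, 93, 130, 135, 134, 134, 119, 86, 86, 126, 173, 223, 227, 231, 232, 230, 229, 230, 232, 233, 228]
207 [81, 104, 129, 136, 126, 94, 72, 89, 120, 129, 134, 133, 131, 132, 129, 132, 130, 133, 136, 139, 132, 130, 135, 134] [81, 103, 127, 136, 121, 87, 77, 93, 117, 128, 131, 130, 129, 136, 160, 186, 230, 237, 231, 215, 172, 149, 133, 132]
1.4 [[310.3, 205.5], [309.6, 194.6], [308.7, 182.7]]
1.57 [[310.3, 205.5], [311.1, 193.5], [312.0, 180.4]]
1.75 [[310.3, 205.5], [312.7, 192.7], [315.3, 178.9]]
1.85 [[310.3, 205.5], [313.6, 192.4], [317.1, 178.4]]
```

The lid's edge line now slopes 0.25 px per row, which matches the prediction for 1.85 rad. I'll back off and check.

Call:
{"fn": "move_arm", "kwargs": {
  "rows": [
    [-10, 0, 0, 0, 1],
    [-20, 0, 0, 0, 1],
    [-35, 0, 0, 0, 1],
    [-45, 0, 0, 0, 1],
    [-40, 0, 15, 0, 1],
    [-30, 0, 38, 0, 1],
    [0, 0, 40, 0, 1],
    [0, 40, 0, 0, 1],
    [0, 40, 0, 0, 1],
    [0, 40, 0, 0, 1],
    [0, 0, 0, 0, 1],
    [0, 0, 0, 0, 1]
  ]
}}

```text
time: 12.95
tool_pos: [0.4333, 0.0878, 0.2038]
tool_rot: [-3.141, 0.0, -3.106]
contact_force: [0.4, -0.1, -0.0]
opening: 0.0004
grip_force: 0.0
```

Run:
```python
from h import *
f=lambda im:cv2.resize(im[:,:,::-1],None,fx=4,fy=4,interpolation=cv2.INTER_CUBIC)
c=vision.get_calibration("scene")
a=f(vision.read_camera("scene")[150:260,250:350])
for an,col in ((1.57,(255,0,0)),(1.85,(0,0,255))):
    q=proj(loc([.607,-.012,.0226],[(-12-82*np.cos(an),y,71+82*np.sin(an)) for y in (-55,15)]),c["K"],c["T"])
    for u in q: cv2.circle(a,tuple(((u-[250,150])*4+2).astype(int)),3,col,-1)
b=f(vision.read_camera("side")[150:260,260:350])
cv2.imwrite("pics/s8.png",np.hstack([a,b])); s=monitor.observe(); print(s["time"],s["tool_pos"],s["contact_force"])
```

```text
13.05 [0.43353541 0.08658852 0.20372593] [-0.03521939  0.71641828 -0.37150288]
```

View pics/s8.png

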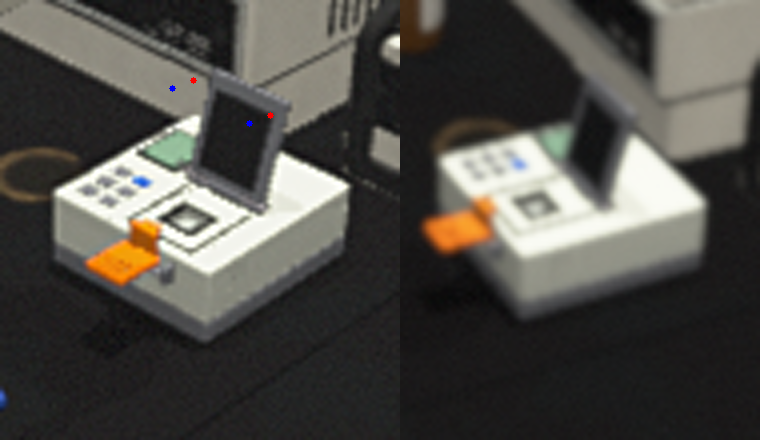

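The lid stays open and leans back on its stop. The tab is released, the photometer is in its place and the arm is clear.

```bash
python3 -c "
from cell import workorder
print(workorder.hand_in())"
```

```text
the job is handed in; nothing more can be done
None
```

The job is handed in: the photometer's lid rests fully open by itself, the tab is released, the photometer hasn't visibly moved and the arm is clear, after a second push because the first stopped short of upright (no verdict was returned).

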